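Clear framing offcuts from the raised work board

ROBOT

A 7-joint arm with a two-finger parallel gripper is mounted at the origin on the work surface. World frame = base frame: x ahead of the robot, y to its left, z up, the work surface at z = 0. Lengths are in m, angles in rad, forces in N, time in s.
With the tool pointing down it reaches from about 0.425 to 0.925 m from the base axis. Payload 6.8 kg.
Tool frame: the origin (TCP) lies on the centre line of the jaws, within the pads' length; the fingertips stand 11 mm ahead of it and the grasp point (between the pads) lies 8 mm behind it; z points along the fingers, y is the direction in which the jaws open and shut (so a half turn about z gives the same grasp; the last joint's range is limited). The gripper opens to 85 mm and grips with 20 to 120 N. Pads are 22 mm wide; open, the fingers measure 114 mm over their backs; the gripper's body (76 mm by 85 mm) begins 54 mm behind the grasp point. The pads swing forward as they close: fully open they stand 13 mm farther back than shut.
Start: joints at [-1.232, 0.477, 0.022, 1.555, -0.011, 1.109, -0.083], TCP at [0.292, 0.609, 0.242] pointing down, gripper open.
Joint ranges: [-2.96, 2.96], [-0.34, 2.1], [-1.41, 1.46], [0.24, 2.44], [-1.37, 4.51], [0.17, 1.92], [-2.96, 2.96]. Speed limits (rad/s): [2.39, 2.39, 3.14, 3.14, 3.14, 3.14, 3.14].

INTERFACE

Orientations are given as a rotation vector (axis times angle).
In Python, from bench import r gives the robot as it stands.
- The arm moves only by the tool send_rows, never from a script. Its argument "deltas" is a list of rows, each a list of 7 numbers: the opening, from 0 (shut) to 1 (fully open), then the shift along the tool's x, y, z as a fraction of full scale, then the turn, a rotation vector about the tool's x, y, z as a fraction of full scale. In form: [[hand, x, y, z, ax, ay, az], ...]. A call has 1 to 20 rows; each row is the pose to reach, as a shift and turn from the pose commanded when the call began, along the tool's axes at that moment, turning the shorter way round; what a row does not reach only later rows make up. Full scale, the value 1, is 150 mm for a shift and 180 degrees for a turn. A row lasts 1/12 s, in which the tool goes at most 41.7 mm and 7.16 degrees, less where a joint would pass 70% of its speed; a pose out of reach is approached as far as the arm can. A call with a number of a shift or a turn outside -1 to 1 is refused whole. A call with a gripper value outside its range is refused whole. The fingers move at their own pace and stop on an object; "squeeze" is the grip in N (left out, the last holds). Time passes only in rows, so rows that repeat a pose let the fingers close. It gives the time, the measured TCP pose, the force and the opening at its end, in the units of the state.
- r.get_obs(): the state, without advancing time (a new reading comes with each control period).
- r.grab_frame(name): name is "scene" or "top"; returns a dict with "pixels" (400x640x3 uint8, red, green, blue), "camera_matrix" (3x3 intrinsics, pixels), "dist_coeffs" ([k1, k2, p1, p2, k3] as OpenCV has them; the pictures are not rectified), "rvec" (rotation vector, rad) and "tvec" (3), from world to camera coordinates, as OpenCV has them. Camera axes: x right, y down, z forward; pixel columns grow to the right and rows downward; lengths in m; the calibration is good to about 2 mm. A picture is of the moment at which its call begins. There is no depth.
- r.hand_in(): hands the job in, once; it reports no verdict.
The state is a dict: "clock": time; "joints": joint angles; "qvel": joint speeds; "tau": joint torques, N m; "tcp_pos": TCP position; "orientation": TCP orientation; "contact_force": force on the tool from outside, world axes, zero at the start; "moment": the same for the moment, N m; "grip_width": finger opening in m.
Only numpy, scipy, OpenCV 4.12 (cv2) and the standard library are available. Lean on these libraries where they do the work, as an engineer would, in place of code of your own. Each camera call takes 0.05 s, during which the arm holds its last target. There are 200 camera calls.

TASK

Slide the loose waste tray across the table until its long side is flush against the side of the raised black work board that it lies beside. Then push the three offcuts (wooden strip, wooden L-shaped corner, card block) off the board's edge into the tray, without lifting them. Leave the small framed picture on the board and the jar beside it undisturbed, and leave the tray against the board.

Things in the scene. Friction and masses are not known exactly. Their poses are not given: they have to be found in the camera images.
- board: Raised work board fixed on the table: a grey plinth with a black top, 380 mm (its x) by 300 mm (its y), 85 mm high, upright sides. Origin at the centre of its underside (table height); its x points roughly away from the robot, its y roughly to the robot's left. It does not move.
- tray: Open grey plastic waste tray standing loose on the table, beside the board's +y side or its -y side (varies), at first 40 to 75 mm off it and slightly turned. 280 mm (its x) by 140 mm (its y), 60 mm high (25 mm lower than the board's top), walls and floor about 4 mm thick; about 0.45 kg. Origin at the centre of its underside; its long sides run along its x, which points roughly as the board's x. When flush its origin is 220 mm from the board's origin along the board's y.
- strip_center (a point): Loose frame-making offcut to be cleared. Straight wooden frame-moulding piece, 100 mm (its x) by 30 mm (its y) by 24 mm high, about 70 g, lying on the board with its length within 45 degrees of the board's x. The point is its centre, half-way up.
- corner_center (a point): Loose frame-making offcut to be cleared. L-shaped wooden frame corner; two 76 mm legs 26 mm wide, 22 mm high, about 80 g, lying flat on the board at any yaw. The point is the centre of its 76 x 76 mm outline, half-way up; one leg runs along its -y side, the other along its -x side.
- block_center (a point): Loose frame-making offcut to be cleared. Layered card block, 70 mm (its x) by 55 mm (its y) by 24 mm high, about 60 g, lying on the board at any yaw. The point is its centre, half-way up.
- miniature_center (a point): Small framed picture to be left where it is: a closed wooden rectangle with a picture in it, 80 mm (its x) by 100 mm (its y) by 16 mm high, lying on the board on the side away from the robot. The point is its centre, half-way up.
- jar: Amber glass jar with a black lid, 66 mm diameter, 85 mm high, standing loose on the table on the opposite side of the board from the tray; to be left alone. Origin at the centre of its underside.
Things that resemble listed ones, but are neither listed nor needed, are in the scene too. Of the things that look like the part that bears strip_center, the middle-sized one is meant.

How it is judged:
By the outcome, as a careful person would: the job done as asked, in the order asked, and still so for the second after the job is handed in, with the robot touching nothing.
It also fails if it takes over 72 s, if anything falls off the work surface, if the arm or the gripper's body presses on something with over 40 N, if the wrist force passes 120 N, or if a joint passes its speed limit or range.

## Working session

There is one attempt and no reset: what is moved stays moved. The work goes in short steps, Python scripts to look and compute and a tool call to move; the robot and the scene stay as the last step left them, time stands still between calls to the robot, and variables do not carry over. Pictures are saved under pics/ and viewed, about 8 in all and at most 12, crops included, and the job is handed in when it is done.

Besides the shell and the picture viewer there is one more tool, called after "Emit:" in YAML: its name, and indented under it one key for each argument. send_rows: Moves the arm, as the interface text tells. Shift numbers are shares of 150 mm and turn numbers shares of 180 degrees, none past 1 either way. Its arguments: {"type":"object","properties":{"deltas":{"type":"array","items":{"type":"array","items":{"type":"number"}}},"squeeze":{"type":"number"}},"required":["deltas"]}

```bash
mkdir -p pics
cat > h.py <<'E'
import numpy as np, cv2
from bench import r
def grab(n):
    f=r.grab_frame(n); f['bgr']=cv2.cvtColor(np.asarray(f['pixels']),cv2.COLOR_RGB2BGR); return f
def ray(f,px,z):
    K=np.array(f['camera_matrix']);d=np.array(f['dist_coeffs'])
    p=cv2.undistortPoints(np.array(px,float).reshape(-1,1,2),K,d).reshape(-1,2)
    R=cv2.Rodrigues(np.array(f['rvec'],float))[0];t=np.array(f['tvec'],float).ravel()
    c=-R.T@t; v=np.c_[p,np.ones(len(p))]@R
    return c+v*((z-c[2])/v[:,2])[:,None]
def proj(f,P):
    return cv2.projectPoints(np.array(P,float).reshape(-1,1,3),np.array(f['rvec'],float),np.array(f['tvec'],float),np.array(f['camera_matrix']),np.array(f['dist_coeffs']))[0].reshape(-1,2)
E
python3 - <<'E'
from h import *
for n in('top','scene'):
    f=grab(n); cv2.imwrite(f'pics/{n}0.png',f['bgr'])
    R=cv2.Rodrigues(np.array(f['rvec'],float))[0];print(n,-R.T@np.array(f['tvec']).ravel())
print(r.get_obs())
E
```

```text
top [ 0.47180333 -0.02159565  0.95457197]
scene [ 0.76604505 -0.37666816  0.68077286]
{'clock': 0.1, 'joints': array([-1.23208187,  0.47771866,  0.02238069,  1.55630295, -0.01148341,
        1.10931141, -0.08310494]), 'qvel': array([-3.03202931e-05, -1.22493420e-03,  7.41949644e-04, -1.51545622e-03,
        2.87799727e-04,  5.65481707e-04,  4.11233105e-04]), 'tau': array([ 4.73768654e-03, -5.97767508e+01,  1.61422905e+00, -2.81954277e+01,
        1.29595469e-02,  4.98993948e-03,  2.46019738e-06]), 'tcp_pos': array([0.29148324, 0.60827368, 0.24144381]), 'orientation': array([-6.96000398e-01, -3.06330856e+00,  2.50990287e-03]), 'contact_force': array([ 0.57816926, -0.08715304, -0.4457872 ]), 'moment': array([-0.04932385,  0.01592027,  0.00831984]), 'grip_width': 0.08550023648026184}
```

View pics/top0.png

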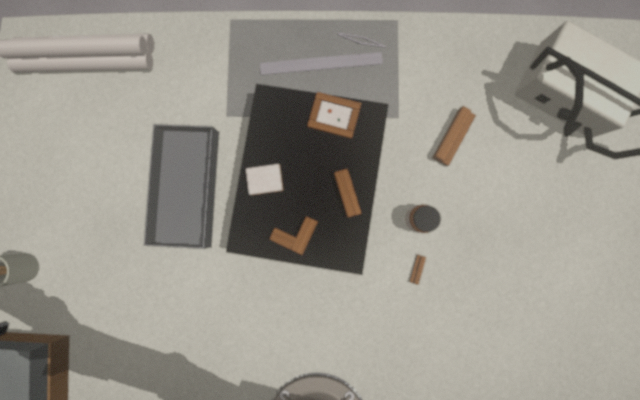

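View pics/scene0.png

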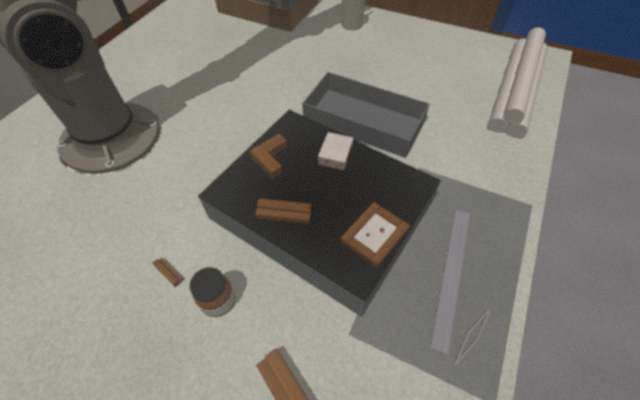

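The top view shows the tray at left (182,187), the board at (307,180), card (264,179), corner (295,236) and the picture (334,115). The jar is at (425,218). Strip look-alikes are (347,193) on the board, (455,135) large on the table and (417,270) small on the table. The middle-sized one on the board fits. Next I measure and check with an enlarged crop.

```bash
cat > m.py <<'E'
from h import *
def rects(f,box,cond,z,mina=60):
    x0,y0,x1,y1=box; m=np.zeros(f['bgr'].shape[:2],np.uint8); m[y0:y1,x0:x1]=cond[y0:y1,x0:x1]*255
    out=[]
    for c in cv2.findContours(m,cv2.RETR_EXTERNAL,cv2.CHAIN_APPROX_NONE)[0]:
        if cv2.contourArea(c)<mina: continue
        P=ray(f,c.reshape(-1,2),z)[:,:2]*1000
        q=cv2.minAreaRect(P.astype(np.float32)); out.append((c.reshape(-1,2).mean(0),q,P))
    return out
def show(f,box,cond,z,name):
    for px,q,P in rects(f,box,cond,z): print(name,px.round(),'c',np.round(q[0],1),'size',np.round(q[1],1),'corners',cv2.boxPoints(q).round(0).tolist())
def allm(f):
    b=f['bgr'].astype(int); sat=b.max(2)-b.min(2); v=b.max(2)
    show(f,(225,80,395,280),(sat>35),.109,'wood')
    show(f,(225,80,395,280),(v>120)&(sat<40),.109,'card')
    show(f,(400,100,480,290),(sat>35)&(b[...,2]>b[...,0]+40),.024,'tablewood')
    show(f,(405,200,445,236),(v<70),.085,'jar')
    show(f,(135,110,222,260),(v<120),.06,'tray@.06')
    m=((v<60)|(sat>35)|((v>120)&(sat<40)&False)); show(f,(222,82,395,280),v<50,.085,'board')
E
python3 - <<'E'
from m import *
f=grab('top'); allm(f)
c=f['bgr'][80:290,140:480]; cv2.imwrite('pics/crop.png',cv2.resize(c,None,fx=2.3,fy=2.3,interpolation=cv2.INTER_CUBIC))
E
```

```text
wood [295. 235.] c [452.4  50.9] size [78.  78.3] corners [[400.0, 33.0], [471.0, -1.0], [505.0, 69.0], [434.0, 103.0]]
wood [347. 193.] c [532.7 -61.6] size [101.2  31.5] corners [[480.0, -62.0], [489.0, -92.0], [586.0, -61.0], [576.0, -31.0]]
wood [334. 115.] c [700.  -31.9] size [100.2  81.1] corners [[648.0, -70.0], [727.0, -91.0], [752.0, 6.0], [674.0, 27.0]]
card [310. 180.] c [562.9  20.9] size [427.1 367.1] corners [[348.0, 203.0], [351.0, -164.0], [778.0, -161.0], [775.0, 206.0]]
tablewood [418. 269.] c [ 364.3 -228.5] size [19.9 62.5] corners [[332.0, -229.0], [392.0, -247.0], [397.0, -228.0], [337.0, -210.0]]
tablewood [455. 136.] c [ 677.  -319.2] size [ 38.3 143. ] corners [[605.0, -301.0], [730.0, -371.0], [749.0, -337.0], [624.0, -268.0]]
tray@.06 [181. 187.] c [548.4 310.1] size [152.4 273.9] corners [[409.0, 239.0], [683.0, 229.0], [688.0, 381.0], [414.0, 391.0]]
board [301. 167.] c [588.4  21.8] size [329.6 229.1] corners [[409.0, 112.0], [442.0, -115.0], [768.0, -68.0], [735.0, 159.0]]
```

View pics/crop.png

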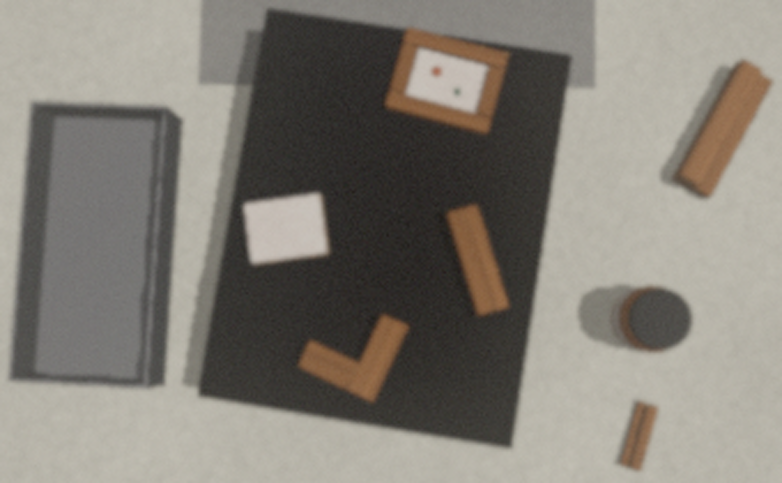

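The crop confirms the strip on the board (crop 478,260) as the middle one: 101 mm against 62 and 143 mm. Board corners are at crop (267,10), (570,55), (512,446) and (198,395). Tray rim corners are about (33,103), (166,108), (148,384) and (11,379).

Run:
```python
from m import *
from scipy.spatial.transform import Rotation as Ro
f=grab('top')
s=lambda a:np.array(a)/2.3+[140,80]-.28
B=ray(f,s([(267,10),(570,55),(512,446),(198,395)]),.085)[:,:2]*1000
print('board',B.round(),np.linalg.norm(np.diff(B,axis=0),axis=1), B.mean(0))
T=ray(f,s([(33,103),(166,108),(148,384),(11,379)]),.06)[:,:2]*1000
print('tray',T.round(),np.linalg.norm(np.diff(T,axis=0),axis=1),T.mean(0))
ex=(B[0]+B[1]-B[2]-B[3]);yaw=np.arctan2(ex[1],ex[0]);ex/=np.linalg.norm(ex);ey=np.array([-ex[1],ex[0]])
tx=T[0]+T[1]-T[2]-T[3];print('yaw board/tray',np.degrees([yaw,np.arctan2(tx[1],tx[0])]))
M=lambda p:np.round([(p-B.mean(0))@ex,(p-B.mean(0))@ey],1)
for n,p in dict(tray=T.mean(0),corner=[452.4,50.9],strip=[532.7,-61.6],mini=[700,-31.9],t0=T[0],t1=T[1],t2=T[2],t3=T[3]).items():print(n,M(np.array(p)))
b=f['bgr'].astype(int);v=b.max(2)
show(f,(238,155,292,205),v>110,.109,'card')
for px,q,P in rects(f,(238,155,292,205),v>110,.109):print(M(np.array(q[0])),[M(c).tolist() for c in cv2.boxPoints(q)])
for px,q,P in rects(f,(225,80,395,280),(b.max(2)-b.min(2))>35,.109):print('brd',[M(c).tolist() for c in cv2.boxPoints(q)])
o=r.get_obs();print(Ro.from_rotvec(o['orientation']).as_matrix().round(3))
```

```text
board [[ 775.  142.]
 [ 732. -151.]
 [ 361.  -97.]
 [ 404.  198.]] [296.13194366 375.26963826 297.63318798] [567.80128409  23.30528896]
tray [[688. 380.]
 [683. 245.]
 [412. 254.]
 [414. 390.]] [135.45409718 271.73396327 136.50438768] [549.08720284 317.26074503]
yaw board/tray [-8.41204092 -1.9130459 ]
tray [-61.5 288.1]
corner [-118.2   10.4]
strip [-22.3 -89.1]
mini [138.9 -35.3]
t0 [ 66.6 370.8]
t1 [ 81.6 236.2]
t2 [-188.3  204.9]
t3 [-206.   340.3]
card [264. 179.] c [559.5 115.1] size [59.1 74.5] corners [[525.0, 148.0], [536.0, 74.0], [594.0, 83.0], [583.0, 156.0]]
[-21.7  89.6] [[-60.7, 116.8], [-39.3, 45.4], [17.4, 62.4], [-4.1, 133.8]]
brd [[-166.7, -15.7], [-91.7, -37.7], [-69.8, 37.1], [-144.7, 59.1]]
brd [[-74.6, -97.3], [-60.9, -125.4], [29.8, -81.2], [16.1, -53.1]]
brd [[93.5, -81.0], [174.0, -89.5], [184.5, 10.2], [104.0, 18.7]]
[[-0.902  0.432 -0.   ]
 [ 0.432  0.902 -0.001]
 [-0.    -0.001 -1.   ]]
```

Emit:
send_rows:
  deltas:
    - [1,-0.15,0,0,0,0,0.04]
    - [1,-0.3,0,0,0,0,0.08]
    - [1,-0.45,0,0,0,0,0.12]
    - [1,-0.6,0,0,0,0,0.16]
    - [1,-0.8,0,0,0,0,0.2]
    - [1,-0.95,0,0,0,0,0.24]
    - [1,-0.95,0,0,0,0,0.28]
    - [1,-0.95,0,0,0,0,0.32]
    - [1,-0.95,0,0,0,0,0.36]
    - [1,-0.95,0,0,0,0,0.4]
    - [1,-0.95,0,0,0,0,0.404]
    - [1,-0.95,0,0,0,0,0.404]

```text
clock: 1.2
tcp_pos: [0.4199, 0.5472, 0.242]
orientation: [2.374, 2.057, -0.001]
contact_force: [0.7, -0.8, 0.7]
grip_width: 0.085
```

```bash
cat > b.py <<'E'
from m import *
from scipy.spatial.transform import Rotation as Ro
C=np.array([567.8,23.3]);a=np.radians(-8.41);ex=np.array([np.cos(a),np.sin(a)]);ey=np.array([-ex[1],ex[0]])
M=lambda p:np.round([(np.array(p)[:2]-C)@ex,(np.array(p)[:2]-C)@ey],1)
def st(*tg):
    o=r.get_obs();p=o['tcp_pos']*1000;R=Ro.from_rotvec(o['orientation']).as_matrix()
    print('t',round(o['clock'],2),'board xy',M(p),'z',p[2].round(1),'F',o['contact_force'].round(1),'w',round(o['grip_width'],4),'j',o['joints'].round(2))
    print('tool y yaw rel board',np.degrees(np.arctan2(R[1,1],R[0,1])-a).round(2),'tilt',R[2].round(3))
    for x,y,z in tg:
        w=np.r_[C+x*ex+y*ey,z]; print((x,y,z),'shift',(R.T@(w-p)/150).round(3))
E
python3 -c "
from b import *
st((-61.5,400,80),(-61.5,400,25))"
```

```text
t 1.2 board xy [-222.9  496.7] z 242.0 F [ 0.7 -0.8  0.7] w 0.085 j [-1.23  0.52  0.33  1.53 -0.18  1.12 -1.  ]
tool y yaw rel board 0.23 tilt [-0.001  0.    -1.   ]
(-61.5, 400, 80) shift [-0.648  1.074  1.081]
(-61.5, 400, 25) shift [-0.648  1.073  1.447]
```

Emit:
send_rows:
  deltas:
    - [1,-0.15,0.25,0.2,0,0,0]
    - [1,-0.3,0.5,0.4,0,0,0]
    - [1,-0.45,0.75,0.6,0,0,0]
    - [1,-0.6,1,0.8,0,0,0]
    - [1,-0.64,1,1,0,0,0]
    - [1,-0.64,1,1,0,0,0]
    - [1,-0.64,1,1,0,0,0]

```text
clock: 1.78
tcp_pos: [0.5558, 0.4231, 0.0868]
orientation: [2.377, 2.049, -0.014]
contact_force: [-0.4, -0.4, -1.0]
grip_width: 0.0853
```

```bash
python3 -c "
from b import *
st((-61.5,400,25),(-61.5,301,25))"
```

```text
t 1.78 board xy [-70.4 393.7] z 86.8 F [-0.4 -0.4 -1. ] w 0.0853 j [-0.94  0.7   0.3   1.62 -0.25  0.87 -0.69]
tool y yaw rel board -0.08 tilt [-0.009 -0.003 -1.   ]
(-61.5, 400, 25) shift [0.046 0.06  0.411]
(-61.5, 301, 25) shift [-0.614  0.061  0.417]
```

Emit:
send_rows:
  deltas:
    - [1,0,0.07,0.2,0,0,0]
    - [1,0,0.07,0.44,0,0,0]
    - [1,0,0.07,0.44,0,0,0]
    - [1,0,0.07,0.44,0,0,0]
    - [1,-0.05,0.07,0.44,0,0,0]
    - [1,-0.1,0.07,0.44,0,0,0]
    - [1,-0.14,0.07,0.44,0,0,0]
    - [1,-0.18,0.07,0.44,0,0,0]
    - [1,-0.22,0.07,0.44,0,0,0]
    - [1,-0.26,0.07,0.44,0,0,0]
    - [1,-0.3,0.07,0.44,0,0,0]
    - [1,-0.34,0.07,0.44,0,0,0]
    - [1,-0.38,0.07,0.44,0,0,0]
    - [1,-0.42,0.07,0.44,0,0,0]
    - [1,-0.46,0.07,0.44,0,0,0]
    - [1,-0.5,0.07,0.44,0,0,0]
    - [1,-0.54,0.07,0.44,0,0,0]
    - [1,-0.57,0.07,0.44,0,0,0]
    - [1,-0.6,0.07,0.44,0,0,0]
    - [1,-0.6,0.07,0.44,0,0,0]

```text
clock: 3.45
tcp_pos: [0.5531, 0.3415, 0.0284]
orientation: [-2.376, -2.054, -0.008]
contact_force: [1.7, 4.0, 3.1]
grip_width: 0.0856
```

```bash
python3 -c "
from b import *
st((-61.5,301,25))
f=grab('top');c=f['bgr'][80:290,140:400]; cv2.imwrite('pics/t1.png',cv2.resize(c,None,fx=2.5,fy=2.5,interpolation=cv2.INTER_CUBIC))"
```

```text
t 3.45 board xy [-61.  312.7] z 28.4 F [1.7 4.  3.1] w 0.0856 j [-0.84  0.7   0.26  1.78 -0.27  0.69 -0.57]
tool y yaw rel board 0.1 tilt [ 0.005  0.003 -1.   ]
(-61.5, 301, 25) shift [-0.078 -0.003  0.022]
```

View pics/t1.png

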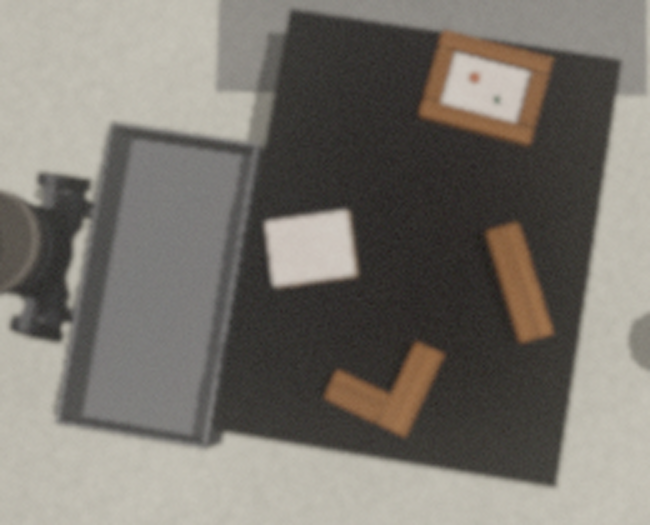

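The picture shows the tray (155,285) parallel to the board with only a few mm of gap left. I keep pressing gently until the force rises.

Emit:
send_rows:
  deltas:
    - [1,-0.02,0,0,0,0,0]
    - [1,-0.04,0,0,0,0,0]
    - [1,-0.06,0,0,0,0,0]
    - [1,-0.07,0,0,0,0,0]
    - [1,-0.07,0,0,0,0,0]
    - [1,-0.07,0,0,0,0,0]

```text
clock: 4.0
tcp_pos: [0.5515, 0.332, 0.028]
orientation: [-2.375, -2.055, -0.008]
contact_force: [1.6, 5.9, 4.6]
grip_width: 0.0851
```

```bash
python3 -c "
from b import *
st((-61.5,301,25))"
```

```text
t 4.0 board xy [-61.2 303. ] z 28.0 F [1.6 5.9 4.6] w 0.0851 j [-0.83  0.69  0.26  1.79 -0.27  0.69 -0.56]
tool y yaw rel board 0.15 tilt [ 0.005  0.002 -1.   ]
(-61.5, 301, 25) shift [-0.014 -0.002  0.02 ]
```

Emit:
send_rows:
  deltas:
    - [1,-0.01,0,0,0,0,0]
    - [1,-0.02,0,0,0,0,0]
    - [1,-0.03,0,0,0,0,0]
    - [1,-0.03,0,0,0,0,0]
    - [1,-0.03,0,0,0,0,0]

```text
clock: 4.42
tcp_pos: [0.5522, 0.3311, 0.0283]
orientation: [-2.374, -2.054, -0.017]
contact_force: [6.4, 14.1, -1.8]
grip_width: 0.0856
```

Emit:
send_rows:
  deltas:
    - [1,-0.01,0,0,0,0,0]
    - [1,-0.02,0,0,0,0,0]
    - [1,-0.02,0,0,0,0,0]
    - [1,-0.02,0,0,0,0,0]

```text
clock: 4.75
tcp_pos: [0.5522, 0.3312, 0.0287]
orientation: [-2.372, -2.054, -0.024]
contact_force: [7.4, 21.1, -2.9]
grip_width: 0.0854
```

Force rises with no motion, so the tray is flush. I back off and go to the block.

Emit:
send_rows:
  deltas:
    - [1,0.05,0,0,0,0,0]
    - [1,0.15,0,0,0,0,0]
    - [0.4,0.22,0,-0.2,0,0,0]
    - [0.4,0.22,0,-0.45,0,0,0]
    - [0.4,0.22,0,-0.7,0,0,0]
    - [0.4,0.22,0,-0.9,0,0,0]
    - [0.4,0.22,0,-0.9,0,0,0]
    - [0.4,0.22,0,-0.9,0,0,0]

```text
clock: 5.42
tcp_pos: [0.555, 0.3549, 0.1632]
orientation: [2.377, 2.053, 0.004]
contact_force: [-1.2, 0.0, -1.1]
grip_width: 0.0342
```

```bash
python3 -c "
from b import *
st((-20,10,160),(-20,10,100))"
```

```text
t 5.42 board xy [-61.1 326.1] z 163.2 F [-1.2  0.  -1.1] w 0.0342 j [-0.9   0.54  0.33  1.69 -0.21  0.94 -0.63]
tool y yaw rel board 0.06 tilt [ 0.002  0.002 -1.   ]
(-20, 10, 160) shift [-2.108  0.272  0.019]
(-20, 10, 100) shift [-2.109  0.271  0.419]
```

Emit:
send_rows:
  deltas:
    - [0.4,-0.25,0.1,0,0,0,0]
    - [0.4,-0.5,0.2,0,0,0,0]
    - [0.4,-0.75,0.27,0,0,0,0]
    - [0.4,-1,0.27,0,0,0,0]

```text
clock: 5.75
tcp_pos: [0.5729, 0.1973, 0.1596]
orientation: [2.377, 2.052, -0.005]
contact_force: [1.2, -0.3, 0.5]
grip_width: 0.0342
```

Emit:
send_rows:
  deltas:
    - [0.4,-0.25,0,0,0,0,0]
    - [0.4,-0.5,0,0,0,0,0]
    - [0.4,-0.75,0,0,0,0,0]
    - [0.4,-1,0,0,0,0,0]
    - [0.4,-1.0,0,0,0,0,0]
    - [0.4,-1.0,0,0,0,0,0]
    - [0.4,-1.0,0,0,0,0,0]

```text
clock: 6.33
tcp_pos: [0.55, 0.0523, 0.1602]
orientation: [-2.376, -2.053, 0.003]
contact_force: [-0.3, -1.1, -0.4]
grip_width: 0.034
```

```bash
python3 -c "
from b import *
st((-20,10,100),(-20,150,100))"
```

```text
t 6.33 board xy [-21.8  26.1] z 160.2 F [-0.3 -1.1 -0.4] w 0.034 j [-0.51  0.39  0.38  1.95 -0.19  0.84 -0.17]
tool y yaw rel board 0.07 tilt [-0.001 -0.002 -1.   ]
(-20, 10, 100) shift [-0.107  0.013  0.401]
(-20, 150, 100) shift [0.826 0.014 0.401]
```

Emit:
send_rows:
  deltas:
    - [0.4,-0.1,0.01,0.2,0,0,0]
    - [0.4,-0.1,0.01,0.39,0,0,0]
    - [0.4,-0.1,0.01,0.39,0,0,0]
    - [0.4,-0.1,0.01,0.39,0,0,0]
    - [0.4,0,0.01,0.39,0,0,0]
    - [0.4,0.05,0.01,0.39,0,0,0]
    - [0.4,0.1,0.01,0.39,0,0,0]
    - [0.4,0.15,0.01,0.39,0,0,0]
    - [0.4,0.2,0.01,0.39,0,0,0]
    - [0.4,0.25,0.01,0.39,0,0,0]
    - [0.4,0.3,0.01,0.39,0,0,0]
    - [0.4,0.35,0.01,0.39,0,0,0]
    - [0.4,0.4,0.01,0.39,0,0,0]
    - [0.4,0.4,0.01,0.39,0,0,0]

```text
clock: 7.5
tcp_pos: [0.5613, 0.1135, 0.1028]
orientation: [-2.374, -2.057, -0.001]
contact_force: [-1.2, -0.5, -0.1]
grip_width: 0.0345
```

```bash
python3 -c "
from b import *
st((-20,160,100))
f=grab('scene');c=f['bgr'][60:310,180:460]; cv2.imwrite('pics/s1.png',cv2.resize(c,None,fx=2.4,fy=2.4,interpolation=cv2.INTER_CUBIC))"
```

```text
t 7.5 board xy [-19.6  88.3] z 102.8 F [-1.2 -0.5 -0.1] w 0.0345 j [-0.57  0.5   0.34  1.94 -0.24  0.74 -0.23]
tool y yaw rel board 0.22 tilt [ 0.001  0.    -1.   ]
(-20, 160, 100) shift [ 0.478 -0.001  0.019]
```

View pics/s1.png

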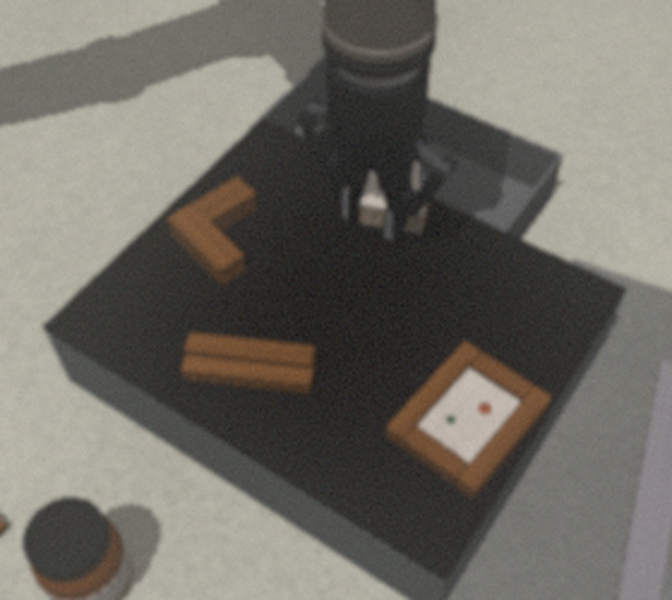

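The block sits ahead of the fingers (crop 385,205) and everything else is undisturbed. I continue over the edge.

Emit:
send_rows:
  deltas:
    - [0.4,0.05,0,0.01,0,0,0]
    - [0.4,0.1,0,0.01,0,0,0]
    - [0.4,0.15,0,0.01,0,0,0]
    - [0.4,0.2,0,0.01,0,0,0]
    - [0.4,0.25,0,0.01,0,0,0]
    - [0.4,0.3,0,0.01,0,0,0]
    - [0.4,0.35,0,0.01,0,0,0]
    - [0.4,0.4,0,0.01,0,0,0]
    - [0.4,0.45,0,0.01,0,0,0]
    - [0.4,0.5,0,0.01,0,0,0]
    - [0.4,0.5,0,0.01,0,0,0]
    - [0.4,0.5,0,0.01,0,0,0]
    - [0.4,0.4,0,-0.2,0,0,0]
    - [0.4,0.2,0,-0.4,0,0,0]
    - [0.4,-0.05,0,-0.4,0,0,0]
    - [0.4,-0.3,0,-0.4,0,0,0]
    - [0.4,-0.5,0,-0.4,0,0,0]
    - [0.4,-0.75,0,-0.4,0,0,0]
    - [0.4,-1,0,-0.4,0,0,0]
    - [0.4,-1,0,-0.4,0,0,0]

```text
clock: 9.22
tcp_pos: [0.5372, -0.047, 0.1633]
orientation: [2.387, 2.038, -0.004]
contact_force: [-0.3, -1.5, -0.0]
grip_width: 0.0341
```

```bash
python3 -c "
from b import *
st((-22,-145,160),(-22,-145,100))
f=grab('top');c=f['bgr'][80:290,140:400]; cv2.imwrite('pics/t2.png',cv2.resize(c,None,fx=2.5,fy=2.5,interpolation=cv2.INTER_CUBIC))"
```

```text
t 9.22 board xy [-20. -74.] z 163.3 F [-0.3 -1.5 -0. ] w 0.0341 j [-0.38  0.37  0.43  1.98 -0.2   0.83  0.01]
tool y yaw rel board -0.6 tilt [-0.004  0.    -1.   ]
(-22, -145, 160) shift [-0.473 -0.008  0.024]
(-22, -145, 100) shift [-0.472 -0.008  0.424]
```

View pics/t2.png

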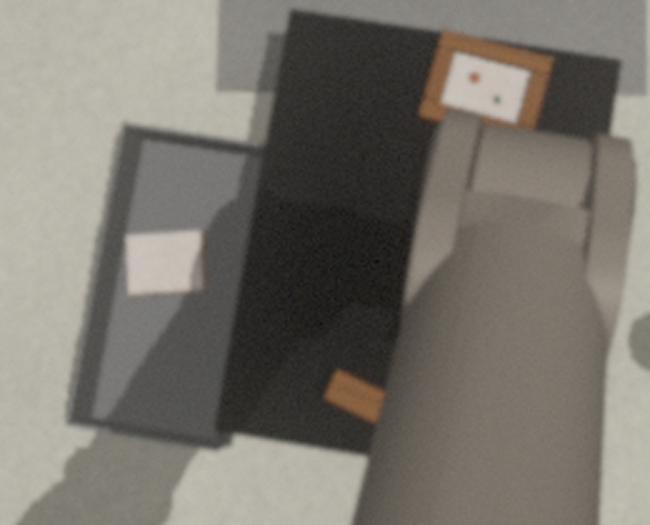

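The block (165,262) lies in the tray and the tray is against the board. I do the corner next (leg on its low-y side), since that clears the way for the strip.

Emit:
send_rows:
  deltas:
    - [0.4,0.05,-0.2,0,0,0,0]
    - [0.4,0.08,-0.4,0,0,0,0]
    - [0.4,0.08,-0.6,0,0,0,0]
    - [0.4,0.08,-0.7,0,0,0,0]
    - [0.4,0.08,-0.7,0,0,0,0]
    - [0.4,0.08,-0.7,0,0,0,0]
    - [0.4,0.08,-0.7,0,0,0,0]

```text
clock: 9.85
tcp_pos: [0.4385, -0.0098, 0.1632]
orientation: [2.375, 2.054, 0.002]
contact_force: [0.7, 0.5, -0.3]
grip_width: 0.0342
```

```bash
python3 -c "
from b import *
st((-125,-65,101.5),(-125,163,101.5))"
```

```text
t 9.85 board xy [-123.1  -51.6] z 163.2 F [ 0.7  0.5 -0.3] w 0.0342 j [-0.5   0.2   0.43  2.2  -0.12  0.76 -0.13]
tool y yaw rel board 0.12 tilt [ 0.     0.002 -1.   ]
(-125, -65, 101.5) shift [-0.089 -0.014  0.411]
(-125, 163, 101.5) shift [ 1.431 -0.01   0.412]
```

Emit:
send_rows:
  deltas:
    - [0.4,-0.09,0,0,0,0,0]
    - [0.4,-0.09,0,0,0,0,0]
    - [0.4,-0.09,0,0.2,0,0,0]
    - [0.4,-0.09,0,0.41,0,0,0]
    - [0.4,-0.09,0,0.41,0,0,0]
    - [0.4,-0.09,0,0.41,0,0,0]
    - [0.4,0,0,0.41,0,0,0]
    - [0.4,0.05,0,0.41,0,0,0]
    - [0.4,0.1,0,0.41,0,0,0]
    - [0.4,0.15,0,0.41,0,0,0]
    - [0.4,0.2,0,0.41,0,0,0]
    - [0.4,0.25,0,0.41,0,0,0]
    - [0.4,0.3,0,0.41,0,0,0]
    - [0.4,0.35,0,0.41,0,0,0]
    - [0.4,0.4,0,0.41,0,0,0]
    - [0.4,0.45,0,0.41,0,0,0]
    - [0.4,0.5,0,0.41,0,0,0]
    - [0.4,0.55,0,0.41,0,0,0]
    - [0.4,0.6,0,0.41,0,0,0]
    - [0.4,0.6,0,0.41,0,0,0]

```text
clock: 11.52
tcp_pos: [0.4505, 0.081, 0.1012]
orientation: [-2.374, -2.057, -0.001]
contact_force: [-0.0, 0.2, 0.1]
grip_width: 0.0342
```

```bash
python3 -c "
from b import *
st((-125,163,101.5))
f=grab('scene');c=f['bgr'][60:310,180:460]; cv2.imwrite('pics/s2.png',cv2.resize(c,None,fx=2.4,fy=2.4,interpolation=cv2.INTER_CUBIC))"
```

```text
t 11.52 board xy [-124.4   39.9] z 101.2 F [-0.   0.2  0.1] w 0.0342 j [-0.63  0.35  0.37  2.2  -0.22  0.62 -0.24]
tool y yaw rel board 0.21 tilt [ 0.001  0.    -1.   ]
(-125, 163, 101.5) shift [ 0.821 -0.001 -0.001]
```

View pics/s2.png

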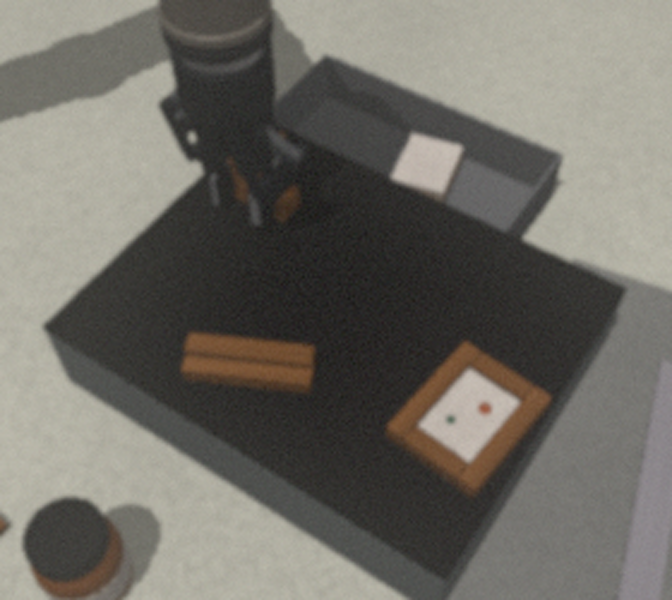

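The corner (crop 265,185) is ahead of the fingers, the card is in the tray (430,165), and strip, picture and jar are untouched. I push on over the edge.

Emit:
send_rows:
  deltas:
    - [0.4,0.05,0,0,0,0,0]
    - [0.4,0.1,0,0,0,0,0]
    - [0.4,0.15,0,0,0,0,0]
    - [0.4,0.2,0,0,0,0,0]
    - [0.4,0.25,0,0,0,0,0]
    - [0.4,0.3,0,0,0,0,0]
    - [0.4,0.35,0,0,0,0,0]
    - [0.4,0.4,0,0,0,0,0]
    - [0.4,0.45,0,0,0,0,0]
    - [0.4,0.5,0,0,0,0,0]
    - [0.4,0.55,0,0,0,0,0]
    - [0.4,0.6,0,0,0,0,0]
    - [0.4,0.65,0,0,0,0,0]
    - [0.4,0.7,0,0,0,0,0]
    - [0.4,0.75,0,0,0,0,0]
    - [0.4,0.8,0,0,0,0,0]
    - [0.4,0.83,0,0,0,0,0]
    - [0.4,0.83,0,0,0,0,0]

```text
clock: 13.07
tcp_pos: [0.4684, 0.2036, 0.1013]
orientation: [-2.375, -2.056, -0.001]
contact_force: [0.4, 0.7, 0.1]
grip_width: 0.0339
```

Emit:
send_rows:
  deltas:
    - [0.4,-0.05,0,-0.1,0,0,0]
    - [0.4,-0.2,0.1,-0.3,0,0,0]
    - [0.4,-0.4,0.2,-0.41,0,0,0]
    - [0.6,-0.6,0.4,-0.41,0,0,0]
    - [0.6,-0.8,0.6,-0.41,0,0,0]
    - [0.6,-1,0.7,-0.41,0,0,0]
    - [0.6,-1,0.7,-0.41,0,0,0]
    - [0.6,-1,0.7,-0.41,0,0,0]

```text
clock: 13.73
tcp_pos: [0.5506, 0.0352, 0.1628]
orientation: [2.382, 2.047, -0.001]
contact_force: [-1.0, 0.1, -0.5]
grip_width: 0.0511
```

```bash
python3 -c "
from b import *
st((-20,-142,163),(-20,-142,103))"
```

```text
t 13.73 board xy [-18.7   9.3] z 162.8 F [-1.   0.1 -0.5] w 0.0511 j [-0.52  0.39  0.43  1.95 -0.22  0.84 -0.12]
tool y yaw rel board -0.25 tilt [-0.001  0.    -1.   ]
(-20, -142, 163) shift [-1.008 -0.004 -0.   ]
(-20, -142, 103) shift [-1.008 -0.004  0.4  ]
```

Emit:
send_rows:
  deltas:
    - [0.6,-0.25,0,0,0,0,0]
    - [0.6,-0.5,0,0,0,0,0]
    - [0.6,-0.75,0,0,0,0,0]
    - [0.6,-1,0,0,0,0,0]
    - [0.6,-1,0,0,0,0,0]
    - [0.6,-1,0,0,0,0,0]

```text
clock: 14.23
tcp_pos: [0.5278, -0.1113, 0.1628]
orientation: [-2.38, -2.05, 0.001]
contact_force: [0.1, 0.9, 0.2]
grip_width: 0.051
```

```bash
python3 -c "
from b import *
st((-20,-148,102),(-20,163,102))
f=grab('top');b=f['bgr'].astype(int)
show(f,(405,200,445,236),b.max(2)<75,.085,'jar')"
```

```text
t 14.23 board xy [ -19.9 -139. ] z 162.8 F [0.1 0.9 0.2] w 0.051 j [-0.28  0.38  0.47  1.98 -0.23  0.83  0.16]
tool y yaw rel board -0.12 tilt [-0.    -0.001 -1.   ]
(-20, -148, 102) shift [-0.06  -0.     0.405]
(-20, 163, 102) shift [ 2.013 -0.005  0.405]
```

Emit:
send_rows:
  deltas:
    - [0.6,-0.05,0,0,0,0,0]
    - [0.6,-0.05,0,0,0,0,0]
    - [0.6,-0.05,0,0.2,0,0,0]
    - [0.6,-0.05,0,0.41,0,0,0]
    - [0.6,-0.05,0,0.41,0,0,0]
    - [0.6,-0.05,0,0.41,0,0,0]
    - [0.6,0,0,0.41,0,0,0]
    - [0.6,0.05,0,0.41,0,0,0]
    - [0.6,0.1,0,0.41,0,0,0]
    - [0.6,0.15,0,0.41,0,0,0]
    - [0.6,0.2,0,0.41,0,0,0]
    - [0.6,0.25,0,0.41,0,0,0]
    - [0.6,0.3,0,0.41,0,0,0]
    - [0.6,0.35,0,0.41,0,0,0]
    - [0.6,0.4,0,0.41,0,0,0]
    - [0.6,0.45,0,0.41,0,0,0]
    - [0.6,0.5,0,0.41,0,0,0]
    - [0.6,0.55,0,0.41,0,0,0]
    - [0.6,0.6,0,0.41,0,0,0]
    - [0.6,0.6,0,0.41,0,0,0]

```text
clock: 15.95
tcp_pos: [0.5421, -0.0186, 0.1012]
orientation: [-2.374, -2.057, -0.001]
contact_force: [0.2, 1.1, 0.5]
grip_width: 0.0514
```

```bash
python3 -c "
from b import *
st((-20,163,102))
f=grab('scene');c=f['bgr'][60:310,180:460]; cv2.imwrite('pics/s3.png',cv2.resize(c,None,fx=2.4,fy=2.4,interpolation=cv2.INTER_CUBIC))"
```

```text
t 15.95 board xy [-19.3 -45.3] z 101.2 F [0.2 1.1 0.5] w 0.0514 j [-0.41  0.47  0.42  2.01 -0.29  0.71  0.05]
tool y yaw rel board 0.23 tilt [ 0.001 -0.    -1.   ]
(-20, 163, 102) shift [ 1.388e+00  1.000e-03 -4.000e-03]
```

View pics/s3.png

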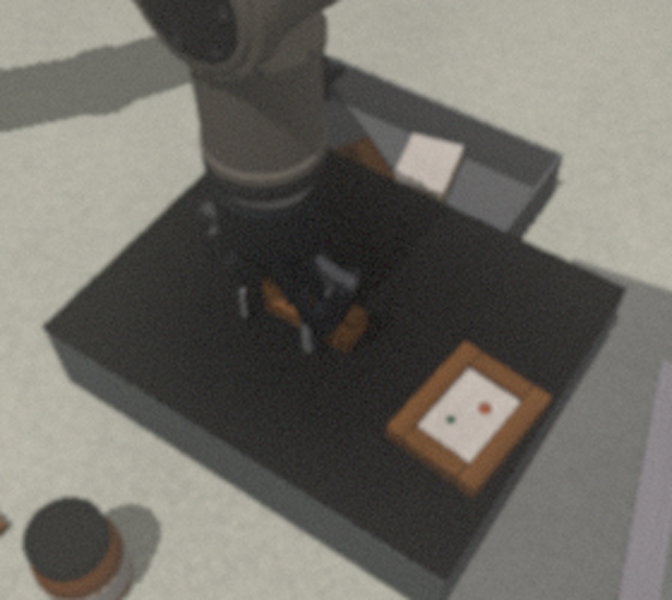

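The strip is square against both fingers (crop 315,315), the corner is in the tray (365,155), and picture and jar are untouched. I push on.

Emit:
send_rows:
  deltas:
    - [0.6,0.05,0,0,0,0,0]
    - [0.6,0.1,0,0,0,0,0]
    - [0.6,0.16,0,0,0,0,0]
    - [0.6,0.22,0,0,0,0,0]
    - [0.6,0.28,0,0,0,0,0]
    - [0.6,0.34,0,0,0,0,0]
    - [0.6,0.4,0,0,0,0,0]
    - [0.6,0.46,0,0,0,0,0]
    - [0.6,0.52,0,0,0,0,0]
    - [0.6,0.58,0,0,0,0,0]
    - [0.6,0.64,0,0,0,0,0]
    - [0.6,0.7,0,0,0,0,0]
    - [0.6,0.76,0,0,0,0,0]
    - [0.6,0.82,0,0,0,0,0]
    - [0.6,0.88,0,0,0,0,0]
    - [0.6,0.94,0,0,0,0,0]
    - [0.6,1,0,0,0,0,0]
    - [0.6,1,0,0,0,0,0]

```text
clock: 17.5
tcp_pos: [0.5637, 0.1303, 0.1012]
orientation: [-2.373, -2.057, -0.002]
contact_force: [-0.3, 0.4, 0.2]
grip_width: 0.0514
```

Emit:
send_rows:
  deltas:
    - [0.6,0.04,0,0,0,0,0]
    - [0.6,0.08,0,0,0,0,0]
    - [0.6,0.12,0,0,0,0,0]
    - [0.6,0.16,0,0,0,0,0]
    - [0.6,0.2,0,0,0,0,0]
    - [0.6,0.24,0,0,0,0,0]
    - [0.6,0.28,0,0,0,0,0]
    - [0.6,0.32,0,0,0,0,0]
    - [0.6,0.36,0,0,0,0,0]
    - [0.6,0.4,0,0,0,0,0]
    - [0.6,0.4,0,0,0,0,0]
    - [0.6,0.4,0,0,0,0,0]
    - [0.6,0.3,0,-0.2,0,0,0]
    - [0.6,0.1,0,-0.4,0,0,0]
    - [0.6,-0.1,0,-0.5,0,0,0]
    - [0.6,-0.3,0,-0.5,0,0,0]
    - [0.6,-0.55,0,-0.5,0,0,0]
    - [0.6,-0.8,0,-0.5,0,0,0]
    - [0.6,-1,0,-0.5,0,0,0]
    - [0.6,-1,0,-0.5,0,0,0]

```text
clock: 19.17
tcp_pos: [0.54, -0.0293, 0.1769]
orientation: [2.386, 2.04, -0.003]
contact_force: [-0.2, -0.4, -0.0]
grip_width: 0.0513
```

```bash
python3 -c "
from b import *
st()
f=grab('top');c=f['bgr'][80:290,140:440]; cv2.imwrite('pics/t3.png',cv2.resize(c,None,fx=2.5,fy=2.5,interpolation=cv2.INTER_CUBIC))"
```

```text
t 19.17 board xy [-19.8 -56.1] z 176.9 F [-0.2 -0.4 -0. ] w 0.0513 j [-0.47  0.36  0.51  1.97 -0.22  0.87  0.  ]
tool y yaw rel board -0.53 tilt [-0.003  0.    -1.   ]
```

View pics/t3.png

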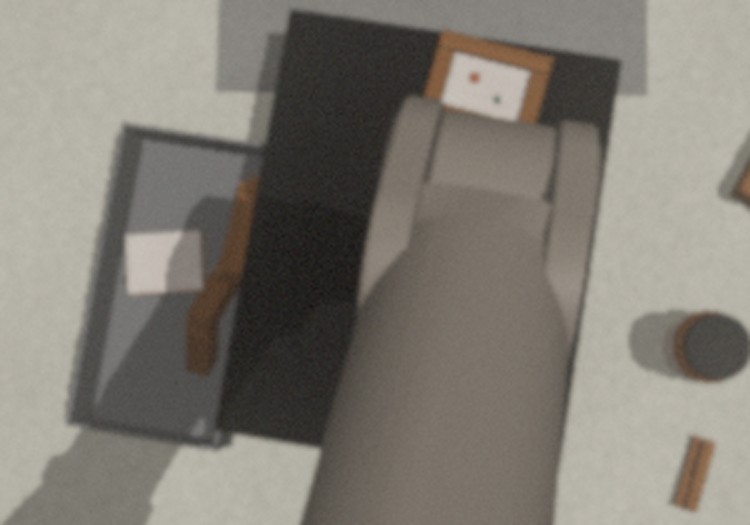

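The card (165,262) is in the tray, and the corner and strip lie near the board side (about 200–245, 180–370). I clear the arm and look closer.

Emit:
send_rows:
  deltas:
    - [0.6,-0.2,0,-0.2,0,0,0]
    - [0.6,-0.4,0,-0.4,0,0,0]
    - [0.6,-0.6,0,-0.5,0,0,0]
    - [0.6,-0.8,0,-0.5,0,0,0]
    - [0.6,-1,0,-0.5,0,0,0]
    - [0.6,-1,0,-0.5,0,0,0]
    - [0.6,-1,0,-0.5,0,0,0]

```text
clock: 19.8
tcp_pos: [0.5197, -0.1705, 0.2514]
orientation: [2.38, 2.05, 0.0]
contact_force: [-0.5, 0.7, -0.4]
grip_width: 0.0511
```

```bash
python3 -c "
from b import *
st()
f=grab('top');c=cv2.resize(f['bgr'][115:270,155:260],None,fx=3.8,fy=3.8,interpolation=cv2.INTER_CUBIC)
g=grab('scene');d=cv2.resize(g['bgr'][60:180,270:440],None,fx=2.3,fy=2.3,interpolation=cv2.INTER_CUBIC)
o=np.zeros((590,795,3),np.uint8);o[:c.shape[0],:c.shape[1]]=c;o[:d.shape[0],404:404+d.shape[1]]=d
e=cv2.resize(g['bgr'][100:320,140:460],None,fx=1.2,fy=1.2);o[300:300+e.shape[0],404:404+e.shape[1]]=e
o=cv2.convertScaleAbs(o,alpha=1.5);cv2.imwrite('pics/t4.png',o)
b=f['bgr'].astype(int);show(f,(225,80,395,150),(b.max(2)-b.min(2))>35,.109,'mini')
"
```

```text
t 19.8 board xy [ -19.3 -198.8] z 251.4 F [-0.5  0.7 -0.4] w 0.0511 j [-0.28  0.28  0.59  1.88 -0.18  1.03  0.24]
tool y yaw rel board -0.1 tilt [-0.  0. -1.]
mini [334. 115.] c [700.2 -32. ] size [101.1  82.1] corners [[648.0, -71.0], [727.0, -91.0], [753.0, 7.0], [673.0, 27.0]]
```

View pics/t4.png

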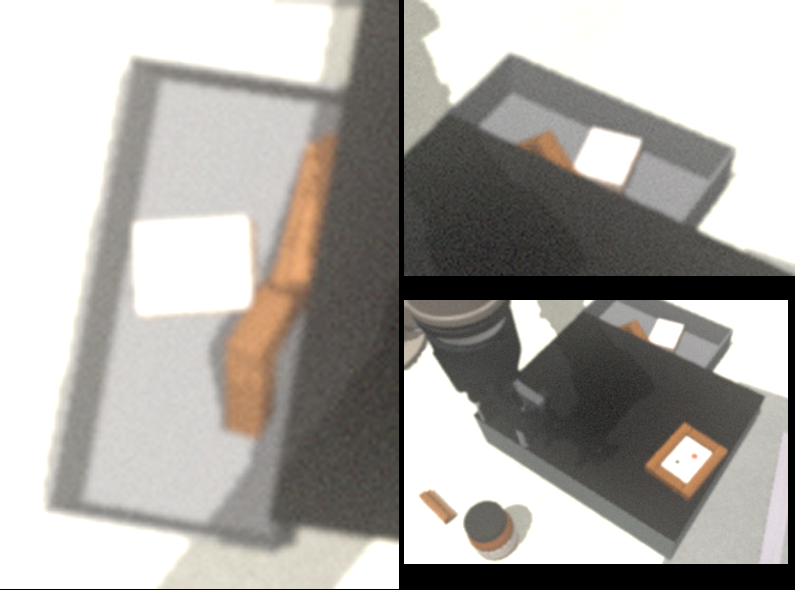

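Left panel: the card (190,265), the corner (255,365), and the strip along the board side (305,215) all look inside the tray. I check by rays how deep the strip and corner sit, and whether the tray is still flush.

```bash
python3 -c "
from b import *
f=grab('top')
s=lambda a:np.array(a)/3.8+[155,115]-.37
P=dict(strip_far_left=(308,138),strip_far_right=(333,138),strip_near_left=(272,287),strip_near_right=(305,295),cor_top_l=(262,290),cor_mid_l=(228,350),cor_bot_l=(226,430),cor_bot_r=(262,437))
for n,p in P.items():print(n,[ (z,M(ray(f,[s(p)],z)[0]*1000).tolist()) for z in(.02,.035,.06,.085)])
for n,p in dict(rim_out_far=(135,60),rim_out_near=(48,507),rim_near_r=(275,540)).items():print(n,M(ray(f,[s(p)],.06)[0]*1000))
C=np.array(proj(f,[[*( (np.array([567.8,23.3])+x*ex+150*ey)/1000),.085] for x in(-60,60)]));print((C-[155,115])*3.8)
st()"
```

```text
strip_far_left [(0.02, [40.4, 182.4]), (0.035, [38.3, 178.6]), (0.06, [34.9, 172.1]), (0.085, [31.4, 165.7])]
strip_far_right [(0.02, [42.8, 167.0]), (0.035, [40.7, 163.3]), (0.06, [37.2, 157.3]), (0.085, [33.7, 151.3])]
strip_near_left [(0.02, [-54.6, 188.2]), (0.035, [-55.1, 184.3]), (0.06, [-56.0, 177.7]), (0.085, [-56.9, 171.1])]
strip_near_right [(0.02, [-56.2, 167.1]), (0.035, [-56.7, 163.5]), (0.06, [-57.6, 157.4]), (0.085, [-58.4, 151.4])]
cor_top_l [(0.02, [-57.4, 194.1]), (0.035, [-57.9, 190.0]), (0.06, [-58.7, 183.3]), (0.085, [-59.5, 176.5])]
cor_mid_l [(0.02, [-97.2, 208.4]), (0.035, [-97.1, 204.2]), (0.06, [-96.8, 197.0]), (0.085, [-96.6, 189.9])]
cor_bot_l [(0.02, [-145.7, 201.0]), (0.035, [-144.8, 196.9]), (0.06, [-143.3, 189.9]), (0.085, [-141.8, 183.0])]
cor_bot_r [(0.02, [-146.4, 178.2]), (0.035, [-145.4, 174.4]), (0.06, [-143.9, 168.1]), (0.085, [-142.3, 161.8])]
rim_out_far [ 65.6 284.4]
rim_out_near [-205.1  287.1]
rim_near_r [-201.7  150.2]
[[305.49534065 296.6391208 ]
 [341.68885365  92.57177367]]
t 19.95 board xy [ -18.9 -195.7] z 250.9 F [0.2 0.1 0.2] w 0.0513 j [-0.28  0.28  0.59  1.88 -0.18  1.03  0.24]
tool y yaw rel board 0.23 tilt [ 0.001 -0.001 -1.   ]
```

By the rays, the strip (97 mm long, y 152–188 in the board frame) lies flat on the tray floor. The corner stands on its tips inside the tray and the picture is unchanged. The tray's near side reads y=150. The falling pieces may have nudged the tray, so I go back for one gentle confirming press.

Emit:
send_rows:
  deltas:
    - [1,0.25,0,0,0,0,0]
    - [1,0.5,0,0,0,0,0]
    - [1,0.75,0,0,0,0,0]
    - [1,1,0,0,0,0,0]

```text
clock: 20.28
tcp_pos: [0.5417, -0.0175, 0.2512]
orientation: [-2.374, -2.057, -0.0]
contact_force: [1.5, -0.2, 0.4]
grip_width: 0.0855
```

Emit:
send_rows:
  deltas:
    - [1,0.25,-0.1,0,0,0,0]
    - [1,0.5,-0.2,0,0,0,0]
    - [1,0.75,-0.28,0,0,0,0]
    - [1,1,-0.28,0,0,0,0]

```text
clock: 20.62
tcp_pos: [0.5191, 0.1375, 0.2511]
orientation: [-2.371, -2.058, 0.001]
contact_force: [0.5, 0.1, 0.4]
grip_width: 0.0853
```

Emit:
send_rows:
  deltas:
    - [1,0.25,0,0,0,0,0]
    - [1,0.5,0,0,0,0,0]
    - [1,0.75,0,0,0,0,0]
    - [1,1,0,0,0,0,0]
    - [1,1,0,0,0,0,0]
    - [1,1,0,0,0,0,0]

```text
clock: 21.12
tcp_pos: [0.5419, 0.2867, 0.2503]
orientation: [-2.368, -2.063, 0.002]
contact_force: [-0.7, -1.0, 0.6]
grip_width: 0.0853
```

```bash
python3 -c "
from b import *
st((-61.5,335,250),(-61.5,335,28))"
```

```text
t 21.12 board xy [-64.2 256.8] z 250.3 F [-0.7 -1.   0.6] w 0.0853 j [-0.89  0.38  0.39  1.72 -0.17  1.07 -0.58]
tool y yaw rel board 0.53 tilt [-0.    -0.001 -1.   ]
(-61.5, 335, 250) shift [0.521 0.023 0.002]
(-61.5, 335, 28) shift [0.522 0.025 1.482]
```

Emit:
send_rows:
  deltas:
    - [1,0.25,0,0,0,0,0]
    - [1,0.54,0,0,0,0,0]
    - [1,0.54,0,0.2,0,0,0]
    - [1,0.54,0,0.45,0,0,0]
    - [1,0.54,0,0.7,0,0,0]
    - [1,0.54,0,0.9,0,0,0]
    - [1,0.54,0,0.9,0,0,0]
    - [1,0.54,0,0.9,0,0,0]

```text
clock: 21.78
tcp_pos: [0.5543, 0.361, 0.1153]
orientation: [2.377, 2.054, -0.006]
contact_force: [-0.0, 0.4, 1.0]
grip_width: 0.0855
```

```bash
python3 -c "
from b import *
st((-61.5,335,28),(-61.5,308,28))"
```

```text
t 21.78 board xy [-62.8 332.1] z 115.3 F [-0.   0.4  1. ] w 0.0855 j [-0.9   0.61  0.33  1.71 -0.24  0.87 -0.62]
tool y yaw rel board 0.06 tilt [-0.003 -0.002 -1.   ]
(-61.5, 335, 28) shift [0.021 0.01  0.582]
(-61.5, 308, 28) shift [-0.159  0.01   0.583]
```

Emit:
send_rows:
  deltas:
    - [1,0,0,0.2,0,0,0]
    - [1,0,0,0.4,0,0,0]
    - [1,0,0,0.58,0,0,0]
    - [1,0,0,0.58,0,0,0]
    - [1,0,0,0.58,0,0,0]
    - [1,-0.04,0,0.58,0,0,0]
    - [1,-0.08,0,0.58,0,0,0]
    - [1,-0.12,0,0.58,0,0,0]
    - [1,-0.15,0,0.58,0,0,0]
    - [1,-0.17,0,0.58,0,0,0]
    - [1,-0.18,0,0.58,0,0,0]
    - [1,-0.19,0,0.58,0,0,0]
    - [1,-0.19,0,0.58,0,0,0]
    - [1,-0.19,0,0.58,0,0,0]

```text
clock: 22.95
tcp_pos: [0.5511, 0.3342, 0.0293]
orientation: [-2.376, -2.055, -0.0]
contact_force: [-0.3, -0.1, 0.0]
grip_width: 0.0857
```

Emit:
send_rows:
  deltas:
    - [1,-0.01,0,0,0,0,0]
    - [1,-0.02,0,0,0,0,0]
    - [1,-0.02,0,0,0,0,0]
    - [1,-0.02,0,0,0,0,0]

```text
clock: 23.28
tcp_pos: [0.5507, 0.3313, 0.0292]
orientation: [-2.376, -2.054, -0.0]
contact_force: [0.2, 1.5, -0.9]
grip_width: 0.0856
```

Emit:
send_rows:
  deltas:
    - [1,-0.01,0,0,0,0,0]
    - [1,-0.02,0,0,0,0,0]
    - [1,-0.02,0,0,0,0,0]
    - [1,-0.02,0,0,0,0,0]

```text
clock: 23.62
tcp_pos: [0.5507, 0.3313, 0.0296]
orientation: [-2.374, -2.054, -0.007]
contact_force: [1.5, 8.0, -3.9]
grip_width: 0.0857
```

The tool stalls at the same place (y 0.3313 against 0.331 before), so the tray never moved and is flush. I retreat and do the final check.

Emit:
send_rows:
  deltas:
    - [1,0.05,0,0,0,0,0]
    - [1,0.15,0,0,0,0,0]
    - [1,0.3,0,-0.1,0,0,0]
    - [1,0.4,0,-0.35,0,0,0]
    - [1,0.5,0,-0.6,0,0,0]
    - [1,0.6,0,-0.85,0,0,0]
    - [1,0.7,0,-1,0,0,0]
    - [1,0.7,0,-1,0,0,0]
    - [1,0.7,0,-1,0,0,0]

```text
clock: 24.37
tcp_pos: [0.5657, 0.4343, 0.1809]
orientation: [-2.374, -2.057, -0.005]
contact_force: [-0.4, -0.5, -0.5]
grip_width: 0.0854
```

```bash
python3 -c "
from b import *
st()
f=grab('top');c=cv2.resize(f['bgr'][80:290,140:440],None,fx=1.9,fy=1.9,interpolation=cv2.INTER_CUBIC)
g=grab('scene');d=cv2.resize(g['bgr'][50:330,140:460],(220,192),interpolation=cv2.INTER_AREA)
o=np.zeros((400,795,3),np.uint8);o[:c.shape[0],:c.shape[1]]=c;o[:192,572:792]=d
e=cv2.resize(g['bgr'][65:165,300:430],(220,170),interpolation=cv2.INTER_CUBIC);o[200:370,572:792]=e
cv2.imwrite('pics/t5.png',cv2.convertScaleAbs(o,alpha=1.5))"
```

```text
t 24.37 board xy [-62.1 406.2] z 180.9 F [-0.4 -0.5 -0.5] w 0.0854 j [-0.97  0.61  0.35  1.53 -0.23  1.04 -0.7 ]
tool y yaw rel board 0.22 tilt [ 0.002  0.002 -1.   ]
```

View pics/t5.png

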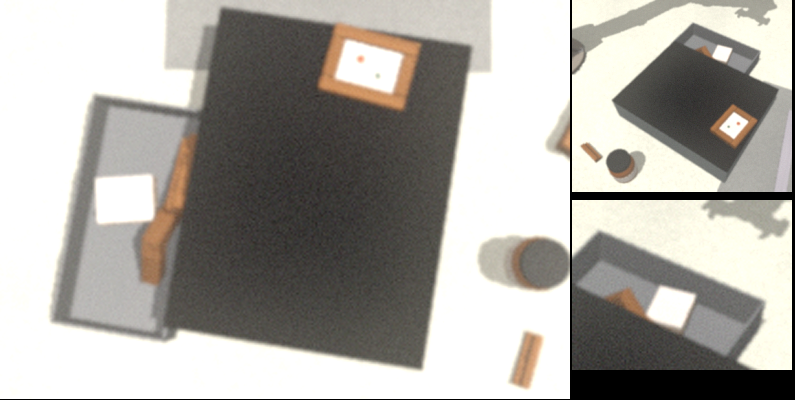

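The board is clear except for the picture (370,65). Tray flush at (130,215); card (125,200), strip (183,170) and corner (155,245) are inside. The jar (540,263) has not moved.

```bash
python3 -c "
from bench import r
print(r.hand_in())"
```

```text
the job is handed in; nothing more can be done
None
```

I pushed the tray flush against the board with the open fingers, then pushed the card block, the L-corner and the strip off the edge into it, without lifting any of them. I handed the job in at about 24 s with the arm clear of everything.

- **Tray:** a second gentle press at the end stalled at the same point as the first (y = 0.331 m), so the tray stayed flush. By camera the far end of its outer rim read about 3 mm closer than the near end, within my pixel-picking error, and I relied on the press instead.
- **Offcuts:** all three are inside the tray. The strip and block lie flat on the floor. The corner seems to stand on its two tips, with its apex an estimated 15 mm above the tray rim but below the board top. I left it because the fingers could not get behind it.
- **Left alone:** the picture measured within 0.3 mm of its starting position. The jar looked unmoved in the final image, but I did not measure it, because its colour mask found nothing.
- **Forces:** the highest reading I saw was about 22 N, while pressing the tray.

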